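Try out the roller catch of a control-box door under load

ROBOT

A 6-joint arm with a two-finger parallel gripper is mounted at the origin on the work surface. World frame = base frame: x ahead of the robot, y to its left, z up, the work surface at z = 0. Lengths are in m, angles in rad, forces in N, time in s.
With the tool pointing down it reaches from about 0.35 to 0.975 m from the base axis. Payload 17.4 kg.
Tool frame: the origin (TCP) lies at the very end of the fingers, on their centre line; the grasp point (between the pads) lies 19 mm behind it; y points along the fingers, x is the direction in which the jaws open and shut, and the axes are right-handed (so a half turn about y gives the same grasp; the last joint's range is limited). The gripper opens to 85 mm and grips with 20 to 120 N. Pads are 22 mm wide; open, the fingers measure 114 mm over their backs; the gripper's body (76 mm by 85 mm) begins 54 mm behind the grasp point. The pads swing forward as they close: fully open they stand 13 mm farther back than shut.
Start: joints at [-1.245, 0.116, 1.442, -0, 1.584, -0.038], TCP at [0.24, -0.631, 0.231] pointing down, gripper open.
Joint ranges: [-2.83, 2.83], [-0.83, 2.19], [0.07, 2.5], [-1.14, 4.28], [0.01, 3], [-2.97, 2.97]. Speed limits (rad/s): [1.89, 1.89, 2.22, 3.14, 3.14, 3.14].

INTERFACE

Orientations are given as a unit quaternion [w, x, y, z].
In Python, from workcell import readout, imaging, ticket gives the robot as it stands.
- The arm moves only by the tool send_rows, never from a script. Its argument "targets" is a list of rows, each an object with "grip": the finger opening in m, from 0 to 0.0854; "slide": the shift along the tool's x, y, z in m, a list of three; "twist": the turn about the tool's y in degrees. A call has 1 to 5 rows; each row shifts and turns the commanded pose from where the row before left it, along the tool's axes as they then stand; what a row does not reach is not made up. A row lasts 1/10 s, in which the tool goes at most 50 mm and 8.59 degrees, less where a joint would pass 70% of its speed; a pose out of reach is approached as far as the arm can. A call is refused whole if a number of a shift passes 0.05 or a number of a turn 8.59, either way. A call with a gripper value outside its range is refused whole. The fingers move at their own pace and stop on an object; "newtons" is the grip in N (left out, the last holds). Time passes only in rows, so rows that do not move let the fingers close. It gives the time, the measured TCP pose, the force and the opening at its end, in the units of the state.
- readout.read_state(): the state, without advancing time (a new reading comes with each control period).
- imaging.capture(name): name is "scene" or "top" or "wrist"; returns the picture (400x640x3 uint8, blue, green, red); there is no depth.
- imaging.camera_params(name): a dict with "mtx" (3x3 intrinsics, pixels), "k1" (the pictures are not rectified: a ray, as slopes to the right and down, at radius r is drawn at 1 + k1 r^2 times it, then the intrinsics apply), "T" (4x4, takes a point from camera to world coordinates); the wrist camera has in their place "mount" (4x4, takes a point from camera to tool coordinates, whose origin is the TCP and whose axes are the tool frame's). Camera axes: x right, y down, z forward; pixel columns grow to the right and rows downward; lengths in m; the calibration is good to about 2 mm. A picture is of the moment at which its call begins: read the wrist's pose just before it. camera_params takes no time and is no camera call.
- ticket.sign_off(): hands the job in, once; it reports no verdict.
Trained networks look in the newest picture that a camera, given by its name, has taken for a name from the list of things; names that differ only in an ending like _2 or _b are one class to them, and where a whole thing is asked for, a point or a joint stands for the part that bears it (a point fixed in the world has none). Each returns a list of dicts, best first, with "p" (0 to 1); they miss things now and then, are a little off and sometimes report something else, mostly with a low value. They report only what shows in the picture. A call takes as long as a camera call.
- imaging.find_in(name, camera): "at" ([column, row] as shares, 0 to 1, of the picture: columns of its width, rows of its height, amid what is visible of it).
- imaging.mark_of(name, camera): "at" ([column, row] as shares, 0 to 1, of the picture: columns of its width, rows of its height: a listed point, or the origin of a listed thing).
The state is a dict: "time_s": time; "joint_pos": joint angles; "joint_vel": joint speeds; "joint_efforts": joint torques, N m; "ee_pos": TCP position; "tool_rot": TCP orientation; "ft_force": force on the tool from outside, world axes, zero at the start; "moment": the same for the moment, N m; "width": opening from 0.0 (shut) to 1.0 (fully open).
Only numpy, scipy, OpenCV 4.12 (cv2) and the standard library are available. Lean on these libraries where they do the work, as an engineer would, in place of code of your own. Each camera call takes 0.05 s, during which the arm holds its last target. There are 200 camera calls.

TASK

Try out the newly fitted roller catch of the control box: stand the small contactor upright in the tray on the inside of the open door, push the door shut gently until it snaps home over the sprung roller and stays shut by itself when you let go, then pull it through the catch and leave it standing wide open with the contactor still upright in its tray. The shut position has not been set yet, so feel for the snap and the stop, do not slam the door or press it hard on its stop, and leave the other things on the bench where they are.

Things in the scene. Friction and masses are not known exactly. Their poses are not given: they have to be found in the camera images.
- enclosure: Dark steel control box, 170 deep x 220 wide x 220 mm high, fixed on the bench. Origin: centre of the lower front edge, on the bench; x points into the box (away from its door opening), y to the hinge side, z up. The roof is flat at 220 mm, with three 12 mm high cable glands at the back.
- door (a joint): Opening angle of the door (rad): 0 parallel to the box's front, growing as the free edge swings towards the robot, limit 1.6. Light hinge friction: it stays where left (1 N at the handle moves it). The latched shut angle is unknown, between 0.01 and 0.16, as the strike on the door was fitted at an unknown depth. Short of the snap the roller pushes the door back out by 0.05 or more.
- door_hinge (a point): Point on the door's hinge axis, 195 mm up, turning with the door: x is the door's normal into the box, y runs along the door from free edge to hinge. The hinge lies in the box's front plane, 105 mm to the +y side of the box's origin. The leaf is 210 mm wide, reaches from 4 to 216 mm up, is 14 mm thick; its inner face passes through the hinge axis.
- door_handle (a point): Middle of the level round bar (10 mm thick, along the door, 80 mm free between its posts) of the steel D-handle on the door's outer face, 195 mm up. 155 mm from the hinge axis along the door, 54 mm outside it; 35 mm gap between bar and leaf for a finger. Axes as door_hinge. Can be taken from above, a finger on each side.
- tray (a point): Centre of the floor of the sheet-metal tray on the door's inner face, 138 mm above the bench, 87.5 mm from the hinge axis along the door and 32 mm inside it. Inside 75 mm along the door (y) by 64 mm (x); walls 30 mm high, 3 mm thick; the leaf rises 78 mm and, when shut, the box's roof lies 77 mm above this floor. Axes as door_hinge.
- contactor: The small contactor: black plastic block 40 (x) x 45 (y) x 66 mm high with a white front plate and small brass screws, standing upright and loose on the bench, about 0.18 kg. Origin: centre of its underside; z up. The smaller of the two contactors.
- big_contactor: Bystander: a larger contactor of the same kind, 60 x 62 x 90 mm high. Origin at its underside.
- screw_jar: Bystander: glass jar with black lid, 52 mm across, 70 mm high. Origin at its underside.
- phone: Bystander: phone lying flat, 150 x 72 x 9 mm. Origin at its underside.
- screwdriver: Bystander: screwdriver lying on the bench. Origin at its underside.
- terminal_strip: Bystander: cream terminal strip 22 x 120 x 30 mm. Origin at its underside.
- spare_motor: Bystander: small grey motor, 120 mm long, 90 mm high. Origin at its underside.
- stop_pad: Fixed rubber stop of the roller catch, under the roof near the door's free edge; origin at its face, 206 mm up, 6 mm behind the box's front plane, axes as the box. Closing, the sprung roller is met 10 to 15 mm before the stop, the push at the handle rises to 5 to 8 N and drops at the snap, 4 mm before the hard stop; over 20 N there is too hard. Pulling through takes 6 to 11 N at the handle.

How it is judged:
On the way, in this order (a step that is already met when the one before it is completed fails the run):
1. the contactor stands upright in the door's tray, let go, with the door still open (x of contactor in the frame of tray between -0.03 and 0.03 m and y of contactor in the frame of tray between -0.037 and 0.037 m and z of contactor in the frame of tray between -0.006 and 0.008 m and angle between contactor's own z axis and vertical below 0.2 rad and contact force between the fingers and contactor below 0.2 N and value of joint door above 0.5 rad), for 0.2 s.
2. the door is snapped shut past the roller and stays shut with the robot off it, the contactor in its tray (x of contactor in the frame of tray between -0.03 and 0.03 m and y of contactor in the frame of tray between -0.037 and 0.037 m and z of contactor in the frame of tray between -0.006 and 0.008 m and angle between contactor's own z axis and vertical below 0.2 rad and contact force between each of the arm, the fingers and door below 0.3 N and value of joint door below 0.2 rad and contact force between stop_pad and door above 2 N), for 0.3 s.
At the end, for the whole second after the job is handed in: The door stands open by more than 0.8 rad (46 degrees), at rest, and the contactor stands at rest on the floor of the tray, within its walls, tilted less than 0.2 rad; before that the door had snapped shut and stayed on its stop for 0.3 s with the robot off it (x of contactor in the frame of tray between -0.03 and 0.03 m and y of contactor in the frame of tray between -0.037 and 0.037 m and z of contactor in the frame of tray between -0.006 and 0.008 m and angle between contactor's own z axis and vertical below 0.2 rad and value of joint door above 0.8 rad and velocity of joint door between -0.05 and 0.05 rad/s and linear speed of contactor below 0.02 m/s); the robot touches nothing.
It fails at once if the door is slammed or pressed on its stop with more than 28 N (contact force between stop_pad and door above 28 N).
It fails at once if a bystander is moved by more than 30 mm (distance of any of big_contactor, screw_jar, phone, screwdriver, terminal_strip, spare_motor from where it was at the start of the episode above 0.03 m).
It also fails if it takes over 72 s, if anything falls off the work surface, if the arm or the gripper's body presses on something with over 40 N, if the wrist force passes 120 N, or if a joint passes its speed limit or range.

## Working session

There is one attempt and no reset: what is moved stays moved. The work goes in short steps, Python scripts to look and compute and a tool call to move; the robot and the scene stay as the last step left them, time stands still between calls to the robot, and variables do not carry over. Pictures are saved under pics/ and viewed, about 8 in all and at most 12, crops included, and the job is handed in when it is done.

Besides the shell and the picture viewer there is one more tool, called after "Call:" as a command line: name --argument value ..., lists and objects as JSON in quotes. send_rows: Moves the arm, as the interface text tells. Its arguments: {"type":"object","properties":{"targets":{"type":"array","items":{"type":"object","properties":{"grip":{"type":"number"},"slide":{"type":"array","items":{"type":"number"}},"twist":{"type":"number"}}}},"newtons":{"type":"number"}},"required":["targets"]}

```bash
ls; mkdir -p pics; cat > h.py <<'E'
import numpy as np, cv2
from workcell import readout, imaging, ticket
from scipy.spatial.transform import Rotation as R
def toolT(s=None):
    s=s or readout.read_state(); T=np.eye(4); q=s["tool_rot"]
    T[:3,:3]=R.from_quat([q[1],q[2],q[3],q[0]]).as_matrix(); T[:3,3]=s["ee_pos"]; return T
def camT(n,tt=None):
    p=imaging.camera_params(n)
    return (tt@np.array(p["mount"])) if n=="wrist" else np.array(p["T"])
def ray(n,at,T):
    p=imaging.camera_params(n); K=np.array(p["mtx"]); k=p["k1"]
    u=np.linalg.inv(K)@[at[0]*640,at[1]*400,1]; r=u[:2].copy()
    for _ in range(30): r=u[:2]/(1+k*(r@r))
    d=T[:3,:3]@[r[0],r[1],1]; return T[:3,3],d/np.linalg.norm(d)
def proj(n,P,T):
    p=imaging.camera_params(n); K=np.array(p["mtx"]); c=np.linalg.inv(T)@np.append(P,1)
    r=c[:2]/c[2]; r=r*(1+p["k1"]*(r@r)); return (K@[r[0],r[1],1])[:2]
def tri(rs):
    A=sum(np.eye(3)-np.outer(d,d) for o,d in rs); b=sum((np.eye(3)-np.outer(d,d))@o for o,d in rs)
    X=np.linalg.solve(A,b); return X,[np.linalg.norm(np.cross(X-o,d)) for o,d in rs]
def onz(r,z): o,d=r; return o+d*(z-o[2])/d[2]
E
python3 - <<'E'
from h import *
np.set_printoptions(precision=3,suppress=True)
ims=[]
for n in("scene","top"):
    im=imaging.capture(n);ims.append(im); cv2.imwrite(f"pics/{n}0.png",im)
T={n:camT(n) for n in("scene","top")}
for n in T: print(n,T[n][:3])
s=readout.read_state(); print(s["tool_rot"],s["ft_force"],s["time_s"]); print(toolT(s)[:3]); print(imaging.camera_params("wrist"))
for t in["enclosure","door_hinge","door_handle","tray","contactor","big_contactor","stop_pad"]:
    m={n:imaging.mark_of(t,n)[:2] for n in T}
    print(t,m)
    if all(m.values()): print("   ",*tri([ray(n,m[n][0]["at"],T[n]) for n in T]))
print(readout.read_state()["time_s"])
E
```

```text
pics
scene [[ 0.81   0.446 -0.381  1.054]
 [ 0.586 -0.597  0.549 -0.779]
 [ 0.017 -0.667 -0.744  1.175]]
top [[-0.022 -0.997  0.08   0.436]
 [-1.     0.02  -0.023 -0.028]
 [ 0.021 -0.081 -0.997  1.216]]
[ 0.582 -0.582  0.402 -0.401] [-0.344 -0.899 -0.057] 0.1
[[ 0.356 -0.     0.935  0.24 ]
 [-0.935  0.001  0.356 -0.631]
 [-0.001 -1.     0.     0.231]]
{'mtx': array([[335.698,   0.   , 319.79 ],
       [  0.   , 335.698, 202.52 ],
       [  0.   ,   0.   ,   1.   ]]), 'k1': -0.02010833140986044, 'mount': array([[ 1.   , -0.001,  0.   , -0.002],
       [-0.001, -0.316,  0.949, -0.142],
       [-0.001, -0.949, -0.316,  0.08 ],
       [ 0.   ,  0.   ,  0.   ,  1.   ]])}
enclosure {'scene': [{'at': [0.5773, 0.6002], 'p': 0.7}], 'top': []}
door_hinge {'scene': [{'at': [0.6209, 0.4533], 'p': 0.78}], 'top': [{'at': [0.3763, 0.3505], 'p': 0.78}]}
    [0.684 0.139 0.205] [np.float64(0.0027023004618828284), np.float64(0.002702300461882856)]
door_handle {'scene': [{'at': [0.5572, 0.3758], 'p': 0.85}], 'top': [{'at': [0.3448, 0.5208], 'p': 0.97}]}
    [0.516 0.187 0.201] [np.float64(0.0058853367741173125), np.float64(0.0058853367741172865)]
tray {'scene': [{'at': [0.5662, 0.4667], 'p': 0.96}], 'top': [{'at': [0.408, 0.4572], 'p': 0.69}]}
    [0.588 0.099 0.155] [np.float64(0.0019374404426600403), np.float64(0.0019374404426600943)]
contactor {'scene': [{'at': [0.3797, 0.735], 'p': 0.84}, {'at': [0.5698, 0.4728], 'p': 0.71}], 'top': [{'at': [0.6459, 0.5695], 'p': 0.66}, {'at': [0.5847, 0.572], 'p': 0.39}]}
    [ 0.47  -0.328 -0.009] [np.float64(0.0015638673445672437), np.float64(0.001563867344567378)]
big_contactor {'scene': [{'at': [0.4447, 0.7922], 'p': 0.55}], 'top': [{'at': [0.6283, 0.4492], 'p': 0.7}, {'at': [0.2867, 0.69], 'p': 0.28}]}
    [ 0.611 -0.305 -0.021] [np.float64(0.0033869237125034937), np.float64(0.003386923712503554)]
stop_pad {'scene': [], 'top': [{'at': [0.7195, 0.685], 'p': 0.56}]}
0.8
```

View pics/scene0.png

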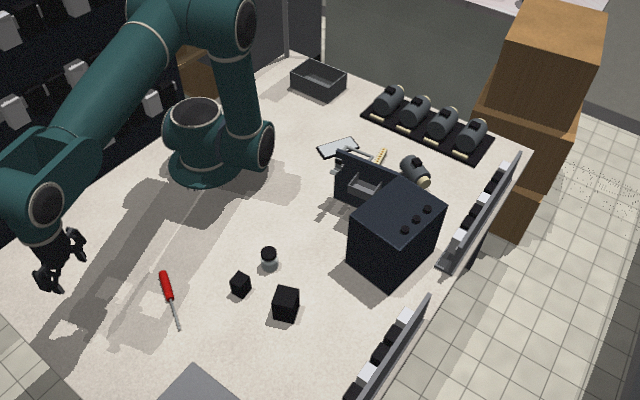

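View pics/top0.png

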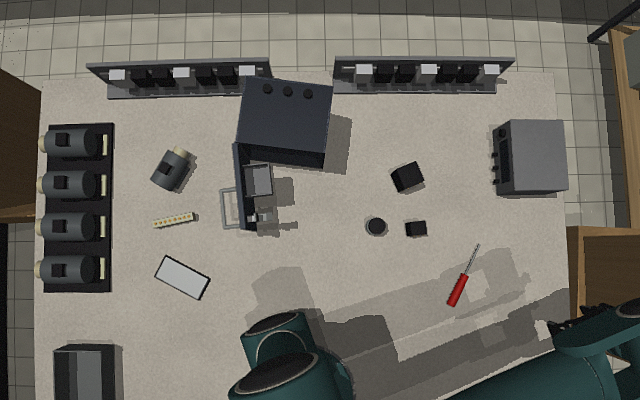

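Call:
send_rows --targets '[{"grip": 0.0854,"slide": [-0.024,0,0.038],"twist": 0},{"slide": [-0.024,0,0.038],"twist": 0},{"slide": [-0.024,0,0.038],"twist": 0},{"slide": [-0.024,0,0.038],"twist": 0},{"slide": [-0.024,0,0.038],"twist": 0}]'

```text
$.targets[1]: bad value
```

Call:
send_rows --targets '[{"grip": 0.0854,"slide": [-0.024,0,0.038],"twist": 0},{"grip": 0.0854,"slide": [-0.024,0,0.038],"twist": 0},{"grip": 0.0854,"slide": [0,0,0],"twist": -8.5},{"grip": 0.0854,"slide": [0,0,0],"twist": -8.5},{"grip": 0.0854,"slide": [0,0,0],"twist": -8.5}]'

```text
time_s: 1.3
ee_pos: [0.2944, -0.5586, 0.2315]
tool_rot: [-0.657, 0.657, -0.261, 0.261]
ft_force: [-0.3, 0.2, 0.4]
width: 1.002
```

Call:
send_rows --targets '[{"grip": 0.0854,"slide": [0,0,0],"twist": -8.5},{"grip": 0.0854,"slide": [0,0,0],"twist": -8.5},{"grip": 0.0854,"slide": [0,0,0],"twist": -8.5},{"grip": 0.0854,"slide": [0,0,0],"twist": -8.5},{"grip": 0.0854,"slide": [0,0,0],"twist": -8.5}]'

```text
time_s: 1.8
ee_pos: [0.2941, -0.5589, 0.2313]
tool_rot: [0.707, -0.707, 0.005, -0.005]
ft_force: [0.7, 0.9, -0.3]
width: 1.003
```

Call:
send_rows --targets '[{"grip": 0.075,"slide": [0.033,0,0.04],"twist": 0},{"grip": 0.075,"slide": [0.033,0,0.04],"twist": 0},{"grip": 0.075,"slide": [0.033,0,0.04],"twist": 0},{"grip": 0.075,"slide": [0.033,0,0.04],"twist": 0},{"grip": 0.075,"slide": [0.033,0,0.04],"twist": 0}]'

```text
time_s: 2.3
ee_pos: [0.458, -0.3676, 0.2316]
tool_rot: [-0.707, 0.707, -0.007, 0.007]
ft_force: [1.0, -1.4, -0.1]
width: 0.877
```

```bash
python3 - <<'E'
from h import *
np.set_printoptions(precision=3,suppress=True)
s=readout.read_state();tt=toolT(s);print(tt[:3],s["ee_pos"])
im=imaging.capture("wrist");T=camT("wrist",tt)
cv2.imwrite("pics/w1.png",im); np.save("w1.npy",T)
for f in (imaging.mark_of,imaging.find_in):
  for r in f("contactor","wrist"):
    print(r, onz(ray("wrist",r["at"],T),0.0 if f is imaging.mark_of else .04))
print(imaging.mark_of("screw_jar","wrist"),imaging.mark_of("big_contactor","wrist"))
E
```

```text
[[ 1.     0.     0.02   0.458]
 [-0.02  -0.     1.    -0.368]
 [ 0.    -1.    -0.     0.232]] [ 0.458 -0.368  0.232]
{'at': [0.5166, 0.3205], 'p': 0.94} [ 0.469 -0.324  0.   ]
{'at': [0.7194, 0.2585], 'p': 0.18} [ 0.609 -0.301  0.   ]
{'at': [0.5133, 0.3337], 'p': 0.83} [ 0.466 -0.325  0.04 ]
[{'at': [0.5216, 0.0168], 'p': 0.91}] [{'at': [0.7242, 0.2573], 'p': 0.76}]
```

View pics/w1.png

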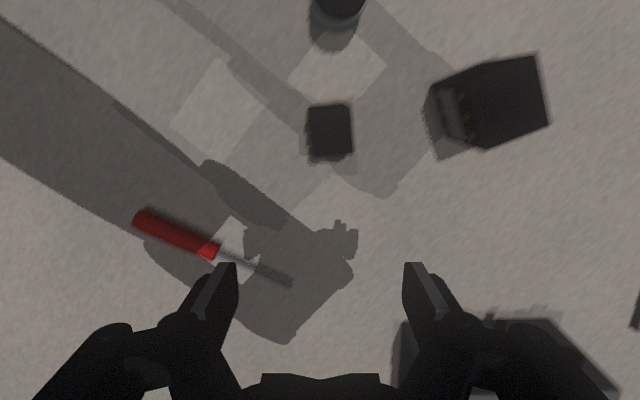

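Call:
send_rows --targets '[{"grip": 0.075,"slide": [0,0,0],"twist": -5},{"grip": 0.075,"slide": [0.0065,0.03,0.021],"twist": 0},{"grip": 0.075,"slide": [0.0065,0.04,0.021],"twist": 0},{"grip": 0.075,"slide": [0,0.035,0],"twist": 0},{"grip": 0.075,"slide": [0,0,0],"twist": 0}]'

```text
time_s: 3.05
ee_pos: [0.4649, -0.3261, 0.1217]
tool_rot: [0.708, -0.705, -0.021, 0.025]
ft_force: [-0.0, -0.5, 0.9]
width: 0.88
```

```bash
python3 - <<'E'
from h import *
np.set_printoptions(precision=3,suppress=True)
s=readout.read_state();tt=toolT(s);print(tt[:3])
im=imaging.capture("wrist");T=camT("wrist",tt)
cv2.imwrite("pics/w2.png",im)
T1=np.load("w1.npy")
for r in imaging.mark_of("contactor","wrist"):
    a=ray("wrist",r["at"],T); print(r, onz(a,0), tri([a,ray("wrist",[.5166,.3205],T1)]))
E
```

```text
[[ 0.998 -0.006 -0.066  0.465]
 [ 0.066  0.004  0.998 -0.326]
 [-0.005 -1.     0.004  0.122]]
{'at': [0.5025, 0.484], 'p': 0.7} [ 0.464 -0.323  0.   ] (array([ 0.467, -0.325, -0.004]), [np.float64(0.0025870960631398567), np.float64(0.002587096063139897)])
```

View pics/w2.png

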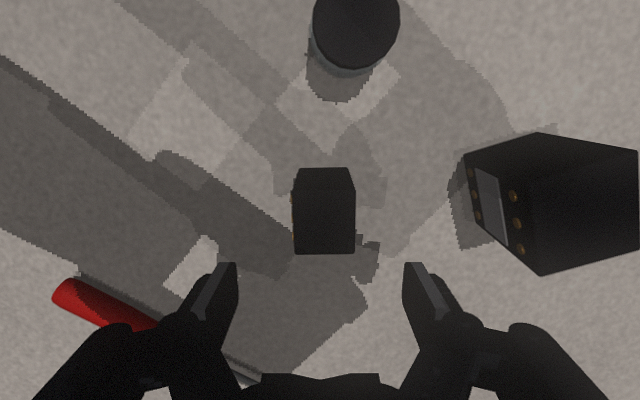

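Call:
send_rows --newtons 30 --targets '[{"grip": 0.075,"slide": [0.001,0.03,0.001],"twist": 0},{"grip": 0.075,"slide": [0,0.03,0],"twist": 0},{"grip": 0.075,"slide": [0,0.026,0],"twist": 0},{"grip": 0.075,"slide": [0,0,0],"twist": 0},{"grip": 0.03,"slide": [0,0,0],"twist": 0}]'

```text
time_s: 3.65
ee_pos: [0.4688, -0.3267, 0.0427]
tool_rot: [-0.706, 0.707, 0.024, -0.023]
ft_force: [0.6, -0.1, 0.3]
width: 0.728
```

Call:
send_rows --targets '[{"grip": 0.03,"slide": [0,0,0],"twist": 0},{"grip": 0.03,"slide": [0,0,0],"twist": 0},{"grip": 0.03,"slide": [0,0,0],"twist": 0},{"grip": 0.03,"slide": [0,0,0],"twist": 0},{"grip": 0.03,"slide": [0,0,0],"twist": 0}]'

```text
time_s: 4.15
ee_pos: [0.469, -0.3264, 0.0428]
tool_rot: [-0.706, 0.708, 0.025, -0.023]
ft_force: [-2.5, -0.5, 8.7]
width: 0.463
```

```bash
python3 - <<'E'
from h import *
im=cv2.imread("pics/top0.png")[120:250,200:360]
im2=cv2.imread("pics/scene0.png")[130:310,310:460]
a=cv2.resize(im,None,fx=2.8,fy=2.8,interpolation=cv2.INTER_CUBIC);b=cv2.resize(im2,None,fx=2.2,fy=2.2,interpolation=cv2.INTER_CUBIC)
c=np.zeros((400,800,3),np.uint8);c[:a.shape[0],:a.shape[1]]=a;c[:b.shape[0],460:460+b.shape[1]]=b
c=cv2.convertScaleAbs(c,alpha=1.8,beta=25)
cv2.imwrite("pics/c1.png",c)
E
```

```text
(no output)
```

View pics/c1.png

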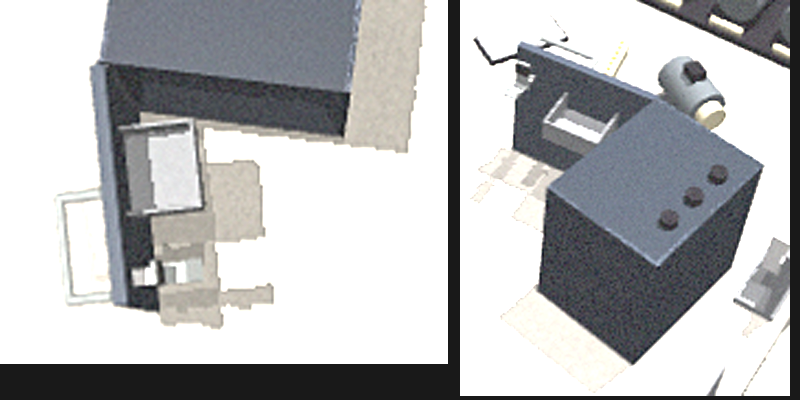

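Call:
send_rows --newtons 30 --targets '[{"grip": 0.06,"slide": [0,0,0],"twist": 0},{"grip": 0.06,"slide": [0,0,0],"twist": 0},{"grip": 0.06,"slide": [0,0.01,0],"twist": 0},{"grip": 0.06,"slide": [0,0,0],"twist": 0},{"grip": 0.03,"slide": [0,0,0],"twist": 0}]'

```text
time_s: 4.65
ee_pos: [0.4679, -0.3253, 0.0297]
tool_rot: [0.707, -0.706, -0.023, 0.024]
ft_force: [-0.1, 0.4, -0.4]
width: 0.548
```

Call:
send_rows --targets '[{"grip": 0.03,"slide": [0,0,0],"twist": 0},{"grip": 0.03,"slide": [0,0,0],"twist": 0},{"grip": 0.03,"slide": [0,0,0],"twist": 0},{"grip": 0.03,"slide": [0,0,0],"twist": 0},{"grip": 0.03,"slide": [0,0,0],"twist": 0}]'

```text
time_s: 5.15
ee_pos: [0.4681, -0.3255, 0.0303]
tool_rot: [-0.707, 0.707, 0.024, -0.024]
ft_force: [1.0, -0.2, -1.5]
width: 0.465
```

Call:
send_rows --targets '[{"grip": 0.03,"slide": [0,-0.02,0],"twist": 0},{"grip": 0.03,"slide": [0,-0.04,0],"twist": 0},{"grip": 0.03,"slide": [0,-0.05,0],"twist": 0},{"grip": 0.03,"slide": [0,-0.05,0],"twist": 0},{"grip": 0.03,"slide": [0,-0.05,0],"twist": 0}]'

```text
time_s: 5.65
ee_pos: [0.4678, -0.3252, 0.2424]
tool_rot: [-0.707, 0.707, 0.024, -0.024]
ft_force: [0.3, -0.4, -1.6]
width: 0.464
```

Call:
send_rows --targets '[{"grip": 0.03,"slide": [0,-0.04,0],"twist": 0},{"grip": 0.03,"slide": [0,-0.03,0],"twist": 0},{"grip": 0.03,"slide": [0,0,0],"twist": 0},{"grip": 0.03,"slide": [0,0,0],"twist": 0},{"grip": 0.03,"slide": [0,0,0],"twist": 0}]'

```text
time_s: 6.15
ee_pos: [0.4679, -0.3253, 0.3087]
tool_rot: [0.707, -0.706, -0.023, 0.024]
ft_force: [0.3, 0.0, -2.4]
width: 0.463
```

Call:
send_rows --targets '[{"grip": 0.03,"slide": [0.013,0,0.03],"twist": 0},{"grip": 0.03,"slide": [0.013,0,0.04],"twist": 0},{"grip": 0.03,"slide": [0.013,0,0.04],"twist": 0},{"grip": 0.03,"slide": [0.013,0,0.04],"twist": 0},{"grip": 0.03,"slide": [0.013,0,0.04],"twist": 0}]'

```text
time_s: 6.65
ee_pos: [0.5201, -0.1299, 0.3088]
tool_rot: [0.707, -0.706, -0.023, 0.024]
ft_force: [2.0, -1.3, -1.3]
width: 0.465
```

Call:
send_rows --targets '[{"grip": 0.03,"slide": [0.013,0,0.04],"twist": 0},{"grip": 0.03,"slide": [0,0,0.03],"twist": 0},{"grip": 0.03,"slide": [0,0,0.01],"twist": 0},{"grip": 0.03,"slide": [0,0,0],"twist": 0},{"grip": 0.03,"slide": [0,0,0],"twist": 0}]'

```text
time_s: 7.15
ee_pos: [0.5278, -0.0516, 0.3097]
tool_rot: [-0.707, 0.707, 0.023, -0.024]
ft_force: [-0.1, -0.8, -1.7]
width: 0.464
```

```bash
cat > look.py <<'E'
from h import *
import json,sys
np.set_printoptions(precision=3,suppress=True)
s=readout.read_state();tt=toolT(s);print(tt[:3])
im=imaging.capture("wrist");T=camT("wrist",tt);k=sys.argv[1]
cv2.imwrite(f"pics/{k}.png",im)
o={"T":T.tolist(),"m":{}}
for t in ["tray","door_handle","door_hinge","contactor","stop_pad"]:
    m=imaging.mark_of(t,"wrist")[:2]; o["m"][t]=m; print(t,m)
json.dump(o,open(k+".json","w"))
E
python3 look.py w3
```

```text
[[ 0.998 -0.001 -0.067  0.528]
 [ 0.067 -0.     0.998 -0.052]
 [-0.001 -1.    -0.     0.31 ]]
tray [{'at': [0.5009, 0.595], 'p': 0.27}]
door_handle []
door_hinge []
contactor [{'at': [0.5022, 0.6012], 'p': 0.6}]
stop_pad [{'at': [0.7653, 0.4803], 'p': 0.5}, {'at': [0.3008, 0.9535], 'p': 0.28}]
```

View pics/w3.png

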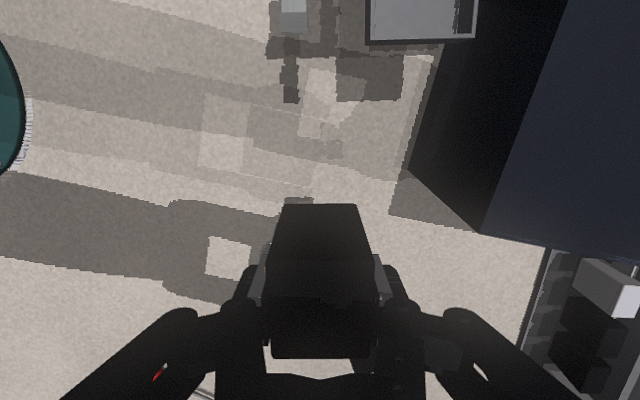

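Call:
send_rows --targets '[{"grip": 0.03,"slide": [0.02,0,0.0],"twist": 0},{"grip": 0.03,"slide": [0.02,0,0],"twist": 0},{"grip": 0.03,"slide": [0.02,0,0],"twist": 0},{"grip": 0.03,"slide": [0.01,0,0],"twist": 0},{"grip": 0.03,"slide": [0,0,0],"twist": 0}]'

```text
time_s: 7.95
ee_pos: [0.5983, -0.0463, 0.3096]
tool_rot: [0.707, -0.707, -0.023, 0.024]
ft_force: [-0.5, -0.3, -1.6]
width: 0.465
```

```bash
python3 look.py w4
```

```text
[[ 0.998 -0.001 -0.067  0.598]
 [ 0.067  0.     0.998 -0.046]
 [-0.001 -1.     0.     0.31 ]]
tray []
door_handle []
door_hinge []
contactor [{'at': [0.502, 0.598], 'p': 0.71}]
stop_pad []
```

Call:
send_rows --targets '[{"grip": 0.03,"slide": [0,0,0.02],"twist": 0},{"grip": 0.03,"slide": [0,0,0.025],"twist": 0},{"grip": 0.03,"slide": [0,0,0.015],"twist": 0},{"grip": 0.03,"slide": [0,0,0],"twist": 0},{"grip": 0.03,"slide": [0,0,0],"twist": 0}]'

```text
time_s: 8.75
ee_pos: [0.5936, 0.0136, 0.3104]
tool_rot: [-0.707, 0.707, 0.024, -0.024]
ft_force: [-0.0, -0.7, -1.4]
width: 0.464
```

```bash
python3 look.py w5
```

```text
[[ 0.998  0.    -0.068  0.594]
 [ 0.068 -0.     0.998  0.014]
 [ 0.    -1.    -0.     0.31 ]]
tray [{'at': [0.512, 0.1862], 'p': 0.75}]
door_handle []
door_hinge [{'at': [0.7175, 0.0525], 'p': 0.89}]
contactor [{'at': [0.5005, 0.6002], 'p': 0.67}]
stop_pad [{'at': [0.5814, 0.3325], 'p': 0.54}]
```

View pics/w5.png

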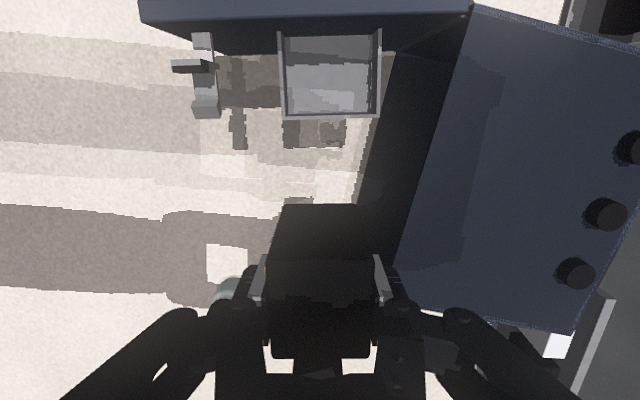

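Call:
send_rows --targets '[{"grip": 0.03,"slide": [-0.02,0,0.0],"twist": 0},{"grip": 0.03,"slide": [-0.02,0,0],"twist": 0},{"grip": 0.03,"slide": [-0.02,0,0],"twist": 0},{"grip": 0.03,"slide": [-0.02,0,0],"twist": 0},{"grip": 0.03,"slide": [0,0,0],"twist": 0}]'

```text
time_s: 9.55
ee_pos: [0.5125, 0.008, 0.311]
tool_rot: [-0.707, 0.707, 0.024, -0.023]
ft_force: [0.1, -0.3, -1.3]
width: 0.464
```

```bash
python3 look.py w6
```

```text
[[ 0.998  0.001 -0.067  0.512]
 [ 0.067 -0.     0.998  0.008]
 [ 0.001 -1.    -0.     0.311]]
tray [{'at': [0.6522, 0.1862], 'p': 0.74}]
door_handle []
door_hinge [{'at': [0.8962, 0.049], 'p': 0.93}]
contactor []
stop_pad [{'at': [0.7638, 0.6538], 'p': 0.63}]
```

View pics/w6.png

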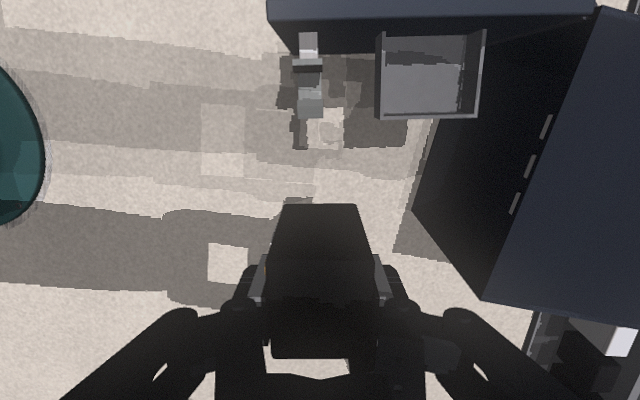

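```bash
cat > fit.py <<'E'
from h import *
import json
from scipy.optimize import least_squares
np.set_printoptions(precision=4,suppress=True)
L={k:np.array(json.load(open(k+".json"))["T"]) for k in("w3","w5","w6")}
L["scene"]=camT("scene");L["top"]=camT("top")
def pts(p):
    hx,hy,b,th=p; h=np.array([hx,hy,0])
    yb=np.array([-np.sin(b),np.cos(b),0]); xb=np.array([np.cos(b),np.sin(b),0])
    u=-yb*np.cos(th)-xb*np.sin(th)      # hinge->free edge
    n=-xb*np.cos(th)+yb*np.sin(th)      # outward normal
    z=lambda v,k: v+np.array([0,0,k])
    return dict(hinge=z(h,.195),handle=z(h+.155*u+.054*n,.195),tray=z(h+.0875*u-.032*n,.138),
      c1=z(h+(.0875+.0405)*u-.067*n,.168),c2=z(h+(.0875-.0405)*u-.067*n,.168),
      r1=z(h+.005*yb,.22),r2=z(h-.215*yb,.22),fe=z(h+.21*u,.216),u=u,n=n)
W=lambda a:(a[0]*640,a[1]*400)
obs=[("scene","hinge",W([.6209,.4533]),3),("top","hinge",W([.3763,.3505]),3),("scene","handle",W([.5572,.3758]),3),("top","handle",W([.3448,.5208]),3),
("scene","tray",W([.5662,.4667]),3),("top","tray",W([.408,.4572]),3),("w5","tray",W([.512,.1862]),3),("w6","tray",W([.6522,.1862]),3),
("w5","hinge",W([.7175,.0525]),3),("w6","hinge",W([.8962,.049]),3),("w5","c1",(282,120),1.5),("w5","c2",(379,117),1.5),("w6","c1",(377,120),1.5),("w6","c2",(479,118),1.5),
("w3","c1",(366,44),1.5),("w3","c2",(477,38),1.5),("w5","r1",(472,3),2),("w6","r1",(603,8),2),("w6","r2",(482,298),2),("w3","r2",(481,232),2),("top","r2",(325,154),2),("w6","fe",(270,20),3),("w5","fe",(140,18),3)]
def res(p):
    q=pts(p); return np.concatenate([(proj("wrist" if c[0]=="w" else c,q[k],L[c])-o)/s for c,k,o,s in obs])
r=least_squares(res,[.68,.139,-.2,1.4],loss="soft_l1")
print(r.x)
for o,e in zip(obs,res(r.x).reshape(-1,2)): print(o[0],o[1],(e*o[3]).round(1),end="; ")
print()
for k,v in pts(r.x).items(): print(k,v)
u=pts(r.x)["u"]; print("door yaw deg",np.degrees(np.arctan2(-u[1],-u[0])))
np.save("fit.npy",r.x)
E
python3 fit.py
```

```text
[ 0.6783  0.1489 -0.1371  1.3453]
scene hinge [ 0.3 -0.5]; top hinge [-2.6  4.3]; scene handle [3.  1.3]; top handle [1.4 0.6]; scene tray [2.3 2.8]; top tray [-3.7 -1.7]; w5 tray [1.3 0.8]; w6 tray [3.3 0.8]; w5 hinge [-2.1 -0.9]; w6 hinge [-1.9  1.8]; w5 c1 [-0.5 -0.2]; w5 c2 [0.5 0.7]; w6 c1 [ 2.3 -0.4]; w6 c2 [-2.3 -0.3]; w3 c1 [ 3.6 -4.5]; w3 c2 [-2.6 -0.4]; w5 r1 [3.4 0.3]; w6 r1 [ 0.  -2.8]; w6 r2 [-0.4  3.6]; w3 r2 [-0.6  2.8]; top r2 [-0.2 -1.6]; w6 fe [-3.9  0.8]; w5 fe [-0.9  3.8]; 
hinge [0.6783 0.1489 0.195 ]
handle [0.5191 0.1891 0.195 ]
tray [0.5939 0.1094 0.138 ]
c1 [0.5567 0.0709 0.168 ]
c2 [0.6374 0.0781 0.168 ]
r1 [0.6789 0.1539 0.22  ]
r2 [ 0.6489 -0.064   0.22  ]
fe [0.4691 0.1304 0.216 ]
u [-0.9961 -0.0882 -0.    ]
n [-0.0882  0.9961  0.    ]
door yaw deg 5.0628076706384615
```

Call:
send_rows --targets '[{"grip": 0.03,"slide": [0,0,0],"twist": -1.2},{"grip": 0.03,"slide": [0.03,0,0.031],"twist": 0},{"grip": 0.03,"slide": [0.03,0,0.031],"twist": 0},{"grip": 0.03,"slide": [0.03,0,0.0315],"twist": 0},{"grip": 0.03,"slide": [0,0,0],"twist": 0}]'

```text
time_s: 10.35
ee_pos: [0.5973, 0.1126, 0.3083]
tool_rot: [0.707, -0.706, -0.032, 0.033]
ft_force: [0.2, -0.2, -2.7]
width: 0.466
```

Call:
send_rows --targets '[{"grip": 0.03,"slide": [0,0.03,0],"twist": 0},{"grip": 0.03,"slide": [0,0.03,0],"twist": 0},{"grip": 0.03,"slide": [0,0.02,0],"twist": 0},{"grip": 0.03,"slide": [0,0,0],"twist": 0},{"grip": 0.03,"slide": [0,0,0],"twist": 0}]'

```text
time_s: 10.85
ee_pos: [0.5954, 0.1092, 0.231]
tool_rot: [-0.706, 0.706, 0.031, -0.031]
ft_force: [0.4, -0.0, -0.5]
width: 0.463
```

```bash
python3 look.py w7; python3 - <<'E'
from h import *
im=imaging.capture("scene");a=cv2.resize(im[110:250,290:470],None,fx=2.2,fy=2.2)
w=cv2.imread("pics/w7.png")[:240,220:480]
c=np.zeros((310,800,3),np.uint8);c[:a.shape[0],:a.shape[1]]=a;b=cv2.resize(w,None,fx=1.25,fy=1.25);c[:b.shape[0],420:420+b.shape[1]]=b
cv2.imwrite("pics/c2.png",cv2.convertScaleAbs(c,alpha=1.8,beta=25))
E
```

```text
[[ 0.996  0.    -0.088  0.595]
 [ 0.088 -0.     0.996  0.109]
 [ 0.    -1.    -0.     0.231]]
tray [{'at': [0.4948, 0.5167], 'p': 0.84}, {'at': [0.5036, 0.5985], 'p': 0.25}]
door_handle [{'at': [0.2914, 0.2045], 'p': 0.98}]
door_hinge [{'at': [0.7483, 0.4635], 'p': 0.98}]
contactor [{'at': [0.4983, 0.6015], 'p': 0.88}]
stop_pad []
```

View pics/c2.png

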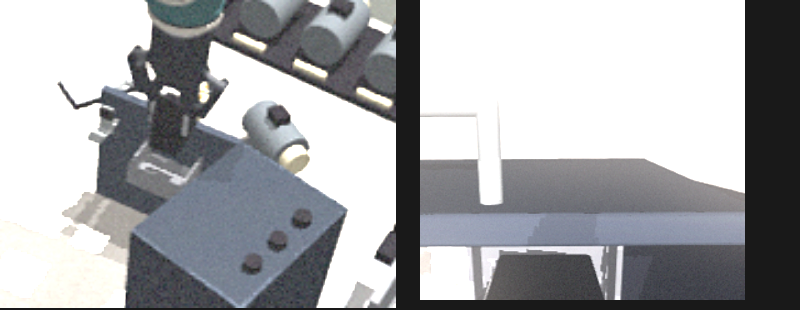

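Call:
send_rows --targets '[{"grip": 0.03,"slide": [0,0.02,0],"twist": 0},{"grip": 0.03,"slide": [0,0.02,0],"twist": 0},{"grip": 0.03,"slide": [0,0.012,0],"twist": 0},{"grip": 0.03,"slide": [0,0.006,0],"twist": 0},{"grip": 0.03,"slide": [0,0.002,0],"twist": 0}]'

```text
time_s: 11.7
ee_pos: [0.5953, 0.1094, 0.1701]
tool_rot: [-0.706, 0.706, 0.031, -0.031]
ft_force: [-0.7, -0.1, -1.0]
width: 0.47
```

Call:
send_rows --targets '[{"grip": 0.03,"slide": [0,0,0],"twist": 0},{"grip": 0.03,"slide": [0,0,0],"twist": 0}]'

```text
time_s: 11.9
ee_pos: [0.5956, 0.1094, 0.1712]
tool_rot: [0.706, -0.706, -0.032, 0.031]
ft_force: [0.9, 0.1, -1.2]
width: 0.462
```

Now down 1 mm per row, feeling for the floor.

Call:
send_rows --targets '[{"grip": 0.03,"slide": [0,0.0015,0],"twist": 0},{"grip": 0.03,"slide": [0,0,0],"twist": 0}]'

```text
time_s: 12.1
ee_pos: [0.5954, 0.1094, 0.169]
tool_rot: [0.706, -0.706, -0.031, 0.031]
ft_force: [0.1, -0.1, -1.6]
width: 0.463
```

Call:
send_rows --targets '[{"grip": 0.03,"slide": [0,0.0015,0],"twist": 0},{"grip": 0.03,"slide": [0,0,0],"twist": 0}]'

```text
time_s: 12.3
ee_pos: [0.5955, 0.1094, 0.1681]
tool_rot: [0.706, -0.706, -0.031, 0.031]
ft_force: [-2.0, 0.5, 4.9]
width: 0.464
```

Call:
send_rows --targets '[{"grip": 0.044,"slide": [0,0,0],"twist": 0},{"grip": 0.05,"slide": [0,0,0],"twist": 0},{"grip": 0.056,"slide": [0,0,0],"twist": 0},{"grip": 0.056,"slide": [0,0,0],"twist": 0},{"grip": 0.056,"slide": [0,0,0],"twist": 0}]'

```text
time_s: 12.8
ee_pos: [0.5953, 0.1094, 0.1672]
tool_rot: [0.706, -0.706, -0.031, 0.031]
ft_force: [0.2, -0.0, -0.1]
width: 0.654
```

Call:
send_rows --targets '[{"grip": 0.056,"slide": [0,-0.01,0],"twist": 0},{"grip": 0.056,"slide": [0,-0.02,0],"twist": 0},{"grip": 0.056,"slide": [0,-0.03,0],"twist": 0},{"grip": 0.056,"slide": [0,-0.04,0],"twist": 0},{"grip": 0.056,"slide": [0,-0.04,0],"twist": 0}]'

```text
time_s: 13.3
ee_pos: [0.595, 0.1093, 0.3094]
tool_rot: [0.706, -0.706, -0.031, 0.031]
ft_force: [0.1, 0.8, 1.0]
width: 0.655
```

```bash
python3 look.py w8; python3 - <<'E'
from h import *
im=imaging.capture("scene");a=cv2.resize(im[110:250,290:470],None,fx=2,fy=2)
w=cv2.imread("pics/w8.png")
c=np.zeros((310,800,3),np.uint8);c[:a.shape[0],:a.shape[1]]=a;b=cv2.resize(w[:320],None,fx=.66,fy=.66);b=b[:310];c[:b.shape[0],370:370+b.shape[1]]=b
cv2.imwrite("pics/c3.png",cv2.convertScaleAbs(c,alpha=1.8,beta=25))
print(proj("wrist",[.5939,.1094,.138],camT("wrist",toolT())))
E
```

```text
[[ 0.996  0.    -0.088  0.595]
 [ 0.088  0.     0.996  0.109]
 [ 0.    -1.     0.     0.309]]
tray []
door_handle [{'at': [0.3581, 0.2148], 'p': 0.77}]
door_hinge [{'at': [0.6787, 0.3967], 'p': 0.97}]
contactor []
stop_pad []
[320.28051991 181.54359245]
```

View pics/c3.png

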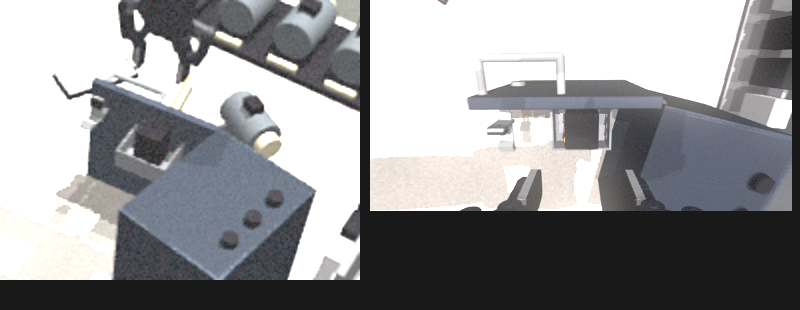

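Call:
send_rows --targets '[{"grip": 0.03,"slide": [0,0,0],"twist": 8.2},{"grip": 0.03,"slide": [0,0,0],"twist": 8.2},{"grip": 0.03,"slide": [0,0,0],"twist": 8.2},{"grip": 0.03,"slide": [0,0,0],"twist": 8.2},{"grip": 0.03,"slide": [0,0,0],"twist": 8.2}]'

```text
time_s: 14.15
ee_pos: [0.5951, 0.1093, 0.3061]
tool_rot: [-0.672, 0.672, -0.221, 0.22]
ft_force: [0.3, -0.1, -0.3]
width: 0.349
```

Call:
send_rows --targets '[{"grip": 0.03,"slide": [0,0,0],"twist": 8.2},{"grip": 0.03,"slide": [0,0,0],"twist": 8.2},{"grip": 0.03,"slide": [0,0,0],"twist": 8.2},{"grip": 0.03,"slide": [0,0,0],"twist": 8.2},{"grip": 0.03,"slide": [0,0,0],"twist": 8.2}]'

```text
time_s: 14.65
ee_pos: [0.5951, 0.1093, 0.3061]
tool_rot: [-0.552, 0.553, -0.442, 0.441]
ft_force: [-0.2, -0.1, 0.4]
width: 0.353
```

Call:
send_rows --targets '[{"grip": 0.03,"slide": [0,0,0],"twist": 8},{"grip": 0.03,"slide": [-0.02,0,-0.02],"twist": 0},{"grip": 0.03,"slide": [-0.03,0,-0.025],"twist": 0},{"grip": 0.03,"slide": [-0.02,0,-0.02],"twist": 0},{"grip": 0.03,"slide": [0,0,0],"twist": 0}]'

```text
time_s: 15.15
ee_pos: [0.5224, 0.1751, 0.3069]
tool_rot: [-0.522, 0.522, -0.477, 0.477]
ft_force: [0.7, 0.3, 0.3]
width: 0.349
```

```bash
python3 look.py w9; sed -i 's/^def res/Wm=[(k,t,W(o["at"]),3) for k in ("w7","w8","w9") for t,n in (("handle","door_handle"),("hinge","door_hinge")) for o in json.load(open(k+".json"))["m"][n][:1] if o["p"]>.6]; obs+=Wm\nfor k in("w7","w8","w9"): L[k]=np.array(json.load(open(k+".json"))["T"])\ndef res/' fit.py; python3 fit.py
```

```text
[[ 0.09  -0.001  0.996  0.522]
 [-0.996  0.     0.09   0.175]
 [-0.    -1.    -0.001  0.307]]
tray []
door_handle [{'at': [0.4808, 0.5085], 'p': 0.9}, {'at': [0.3047, 0.6667], 'p': 0.35}]
door_hinge []
contactor [{'at': [0.4809, 0.503], 'p': 0.6}]
stop_pad [{'at': [0.4834, 0.4998], 'p': 0.68}]
[ 0.6784  0.149  -0.138   1.3445]
scene hinge [ 0.4 -0.5]; top hinge [-2.6  4.3]; scene handle [3.  1.3]; top handle [1.4 0.5]; scene tray [2.3 2.8]; top tray [-3.8 -1.8]; w5 tray [1.5 0.8]; w6 tray [3.5 0.8]; w5 hinge [-1.8 -1. ]; w6 hinge [-1.7  1.7]; w5 c1 [-0.3 -0.2]; w5 c2 [0.7 0.7]; w6 c1 [ 2.6 -0.5]; w6 c2 [-2.1 -0.4]; w3 c1 [ 3.8 -4.5]; w3 c2 [-2.3 -0.5]; w5 r1 [3.7 0.3]; w6 r1 [ 0.3 -2.9]; w6 r2 [-0.4  3.5]; w3 r2 [-0.6  2.7]; top r2 [-0.3 -1.6]; w6 fe [-3.6  0.7]; w5 fe [-0.7  3.7]; w7 handle [-1.   1.8]; w7 hinge [-1.3  1.3]; w8 handle [-2.  0.]; w8 hinge [-1.2  0.7]; w9 handle [-4.2 -4.4]; 
hinge [0.6784 0.149  0.195 ]
handle [0.5193 0.1891 0.195 ]
tray [0.5941 0.1094 0.138 ]
c1 [0.5568 0.071  0.168 ]
c2 [0.6375 0.0781 0.168 ]
r1 [0.6791 0.154  0.22  ]
r2 [ 0.6489 -0.0639  0.22  ]
fe [0.4692 0.1305 0.216 ]
u [-0.9961 -0.0882 -0.    ]
n [-0.0882  0.9961  0.    ]
door yaw deg 5.0611177100003095
```

Call:
send_rows --targets '[{"grip": 0.032,"slide": [-0.0135,0,-0.002],"twist": 0},{"grip": 0.032,"slide": [0,0.03,0],"twist": 0},{"grip": 0.032,"slide": [0,0.03,0],"twist": 0},{"grip": 0.032,"slide": [0,0.025,0],"twist": 0},{"grip": 0.032,"slide": [0,0,0],"twist": 0}]'

```text
time_s: 15.95
ee_pos: [0.5202, 0.1867, 0.2187]
tool_rot: [-0.52, 0.523, -0.479, 0.477]
ft_force: [0.7, -0.7, 0.8]
width: 0.381
```

```bash
python3 look.py w10; python3 - <<'E'
from h import *
T=camT("wrist",toolT()); p=np.load("fit.npy")
h=np.array([.5193,.1891,.195]);u=np.array([-.9961,-.0882,0])
print([proj("wrist",h+k*u,T).round() for k in(-.04,0,.04)])
w=cv2.imread("pics/w10.png");cv2.imwrite("pics/c4.png",cv2.convertScaleAbs(w,alpha=1.5,beta=10))
E
```

```text
[[ 0.088 -0.005  0.996  0.52 ]
 [-0.996 -0.001  0.088  0.187]
 [ 0.001 -1.    -0.005  0.219]]
tray []
door_handle [{'at': [0.5009, 0.621], 'p': 0.58}]
door_hinge []
contactor [{'at': [0.6998, 0.2825], 'p': 0.67}]
stop_pad []
[array([318., 176.]), array([318., 245.]), array([318., 306.])]
```

View pics/c4.png

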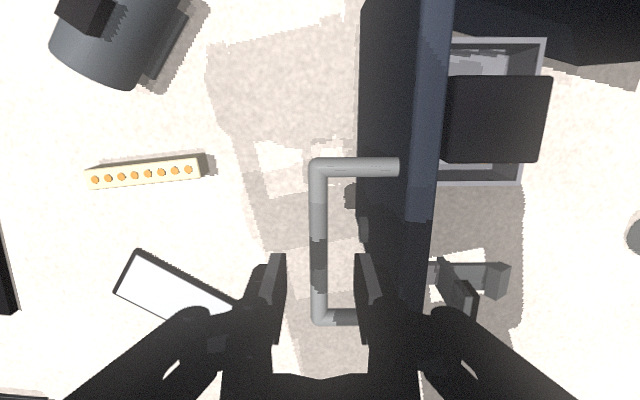

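Call:
send_rows --targets '[{"grip": 0.032,"slide": [0,0.02,0],"twist": 0},{"grip": 0.032,"slide": [0,0.02,0],"twist": 0},{"grip": 0.024,"slide": [0,0.003,0],"twist": 0},{"grip": 0.018,"slide": [0,0,0],"twist": 0},{"grip": 0.018,"slide": [0,0,0],"twist": 0}]'

```text
time_s: 16.75
ee_pos: [0.5217, 0.1868, 0.1808]
tool_rot: [0.522, -0.521, 0.477, -0.478]
ft_force: [-0.1, 0.1, 0.5]
width: 0.209
```

Call:
send_rows --targets '[{"grip": 0.018,"slide": [0.004,0,-0.0013],"twist": -1.5},{"grip": 0.018,"slide": [0.0082,0,-0.0026],"twist": -3},{"grip": 0.018,"slide": [0.0082,0,-0.0026],"twist": -3},{"grip": 0.018,"slide": [0.0082,0,-0.0026],"twist": -3},{"grip": 0.018,"slide": [0.0082,0,-0.0026],"twist": -3}]'

```text
time_s: 17.25
ee_pos: [0.5168, 0.1483, 0.1808]
tool_rot: [0.575, -0.574, 0.412, -0.413]
ft_force: [0.1, 1.2, -1.0]
width: 0.209
```

```bash
cat > st.py <<'E'
from h import *
np.set_printoptions(precision=4,suppress=True)
s=readout.read_state();T=toolT(s);hx,hy,b,_=np.load("fit.npy")
d=T[:3,3]-[hx,hy,0]; yaw=np.arctan2(T[1,0],T[0,0]); th=b-yaw
loc=T[:3,:3].T@d
# angle of door if bar centred, from position alone
base=np.arctan2(-.155,-.054); ang=np.arctan2(d[1],d[0]); x=base-(ang-b); x=(x+np.pi)%(2*np.pi)-np.pi
print("t",s["time_s"],"th_yaw",th,"th_pos",x,"r",np.hypot(d[0],d[1]),"(0.1641) loc xz",loc[[0,2]],"F tool",T[:3,:3].T@np.array(s["ft_force"]),"z",T[2,3],s["width"]*.0854)
E
python3 st.py
```

```text
t 17.25 th_yaw 1.1069343958226023 th_pos 1.0934120536032452 r 0.16167388238976926 (0.1641) loc xz [-0.0511 -0.153 ] F tool [-1.0754  0.9951  0.5061] z 0.18076572034397986 0.01783226416914911
```

Call:
send_rows --targets '[{"grip": 0.018,"slide": [0.0082,0,-0.003],"twist": -3},{"grip": 0.018,"slide": [0.0082,0,-0.003],"twist": -3},{"grip": 0.018,"slide": [0.0082,0,-0.003],"twist": -3},{"grip": 0.018,"slide": [0.0082,0,-0.003],"twist": -3},{"grip": 0.018,"slide": [0.0082,0,-0.003],"twist": -3}]'

```text
time_s: 17.75
ee_pos: [0.5202, 0.1049, 0.1808]
tool_rot: [0.624, -0.623, 0.333, -0.334]
ft_force: [-0.4, 1.4, -0.1]
width: 0.211
```

Call:
send_rows --targets '[{"grip": 0.018,"slide": [0.0082,0,-0.0026],"twist": -3},{"grip": 0.018,"slide": [0.0082,0,-0.0026],"twist": -3},{"grip": 0.018,"slide": [0.0082,0,-0.0026],"twist": -3},{"grip": 0.018,"slide": [0.0082,0,-0.0026],"twist": -3},{"grip": 0.018,"slide": [0.0082,0,-0.0026],"twist": -3}]'

```text
time_s: 18.25
ee_pos: [0.5363, 0.0651, 0.1808]
tool_rot: [0.662, -0.661, 0.249, -0.25]
ft_force: [-0.3, 1.1, -0.6]
width: 0.21
```

```bash
python3 st.py
```

```text
t 18.25 th_yaw 0.5833276903706236 th_pos 0.5641224086340118 r 0.1650376973286211 (0.1641) loc xz [-0.0511 -0.1566] F tool [-0.9752  0.6378  0.6205] z 0.18079056435920465 0.01793891458767328
```

Call:
send_rows --targets '[{"grip": 0.018,"slide": [0.0082,0,-0.0026],"twist": -3},{"grip": 0.018,"slide": [0.0082,0,-0.0026],"twist": -3},{"grip": 0.018,"slide": [0.0082,0,-0.0026],"twist": -3},{"grip": 0.018,"slide": [0.0082,0,-0.0026],"twist": -3},{"grip": 0.018,"slide": [0.0055,0,-0.0018],"twist": -2}]'

```text
time_s: 18.75
ee_pos: [0.5603, 0.0327, 0.1807]
tool_rot: [0.687, -0.687, 0.167, -0.168]
ft_force: [-0.7, 1.2, 0.2]
width: 0.21
```

Call:
send_rows --targets '[{"grip": 0.018,"slide": [0.004,0,-0.0014],"twist": -1.5},{"grip": 0.018,"slide": [0.003,0,-0.001],"twist": -1.1},{"grip": 0.018,"slide": [0,0,0],"twist": 0}]'

```text
time_s: 19.05
ee_pos: [0.5652, 0.0275, 0.1801]
tool_rot: [0.691, -0.69, 0.152, -0.153]
ft_force: [-0.8, 0.3, 0.8]
width: 0.215
```

```bash
python3 st.py
```

```text
t 19.05 th_yaw 0.2957966476402678 th_pos 0.2768414600019855 r 0.1661028493606255 (0.1641) loc xz [-0.0515 -0.1578] F tool [-0.8522 -0.8127 -0.0994] z 0.18011174279272468 0.01837333541884202
```

Call:
send_rows --targets '[{"grip": 0.018,"slide": [0.002,0,-0.0004],"twist": -0.7},{"grip": 0.018,"slide": [0.002,0,-0.0004],"twist": -0.7},{"grip": 0.018,"slide": [0.002,0,-0.0004],"twist": -0.7}]'

```text
time_s: 19.35
ee_pos: [0.5698, 0.0241, 0.1794]
tool_rot: [0.693, -0.693, 0.139, -0.139]
ft_force: [-1.5, 0.1, 0.6]
width: 0.21
```

Call:
send_rows --targets '[{"grip": 0.018,"slide": [0.0015,0,-0.0003],"twist": -0.5},{"grip": 0.018,"slide": [0.0015,0,-0.0003],"twist": -0.5}]'

```text
time_s: 19.55
ee_pos: [0.5724, 0.0224, 0.1792]
tool_rot: [-0.694, 0.694, -0.133, 0.133]
ft_force: [-1.8, -0.3, 1.0]
width: 0.208
```

Call:
send_rows --targets '[{"grip": 0.018,"slide": [0.0015,0,-0.0003],"twist": -0.5},{"grip": 0.018,"slide": [0.0015,0,-0.0003],"twist": -0.5}]'

```text
time_s: 19.75
ee_pos: [0.5749, 0.0207, 0.1792]
tool_rot: [-0.696, 0.696, -0.127, 0.127]
ft_force: [-2.0, -0.5, -0.4]
width: 0.207
```

```bash
python3 st.py
```

```text
t 19.75 th_yaw 0.22361490061556963 th_pos 0.20540707388630253 r 0.16485534197692034 (0.1641) loc xz [-0.0514 -0.1567] F tool [-1.6558  0.3896 -1.1862] z 0.17922457712857648 0.017645911078167983
```

Call:
send_rows --targets '[{"grip": 0.018,"slide": [0.0015,0,-0.0003],"twist": -0.5},{"grip": 0.018,"slide": [0.0015,0,-0.0003],"twist": -0.5}]'

```text
time_s: 19.95
ee_pos: [0.5776, 0.0191, 0.1793]
tool_rot: [0.697, -0.697, 0.121, -0.121]
ft_force: [-1.3, -0.1, -0.7]
width: 0.21
```

Call:
send_rows --targets '[{"grip": 0.018,"slide": [0.001,0,-0.0002],"twist": -0.35},{"grip": 0.018,"slide": [0.001,0,-0.0002],"twist": -0.35}]'

```text
time_s: 20.15
ee_pos: [0.5793, 0.0181, 0.1793]
tool_rot: [-0.697, 0.697, -0.117, 0.117]
ft_force: [-1.1, -1.0, -0.5]
width: 0.211
```

```bash
python3 st.py
```

```text
t 20.15 th_yaw 0.1941367409772041 th_pos 0.17475763938962174 r 0.16424381344648945 (0.1641) loc xz [-0.051  -0.1561] F tool [-0.7179  0.4534 -1.2742] z 0.1792769708933939 0.01801140506569457
```

Call:
send_rows --targets '[{"grip": 0.018,"slide": [0.001,0,-0.0003],"twist": -0.35},{"grip": 0.018,"slide": [0.001,0,-0.0003],"twist": -0.35}]'

```text
time_s: 20.35
ee_pos: [0.5808, 0.017, 0.1793]
tool_rot: [0.698, -0.698, 0.113, -0.112]
ft_force: [-5.4, 1.3, 2.0]
width: 0.211
```

Call:
send_rows --targets '[{"grip": 0.018,"slide": [0.001,0,-0.0003],"twist": -0.35},{"grip": 0.018,"slide": [0.001,0,-0.0003],"twist": -0.35}]'

```text
time_s: 20.55
ee_pos: [0.5823, 0.0159, 0.1793]
tool_rot: [0.699, -0.699, 0.109, -0.108]
ft_force: [-7.1, 2.6, 1.1]
width: 0.208
```

Call:
send_rows --targets '[{"grip": 0.018,"slide": [0.001,0,-0.0003],"twist": -0.35},{"grip": 0.018,"slide": [0.001,0,-0.0003],"twist": -0.35}]'

```text
time_s: 20.75
ee_pos: [0.5839, 0.0147, 0.1792]
tool_rot: [0.699, -0.699, 0.105, -0.104]
ft_force: [-6.5, 1.9, 1.4]
width: 0.213
```

```bash
python3 st.py
```

```text
t 20.75 th_yaw 0.15727242214818185 th_pos 0.14001731090084224 r 0.16422043373305173 (0.1641) loc xz [-0.0516 -0.156 ] F tool [-6.7835 -1.4131 -0.0433] z 0.17922701566420388 0.01816292105394123
```

Call:
send_rows --targets '[{"grip": 0.018,"slide": [0.001,0,-0.0003],"twist": -0.35},{"grip": 0.018,"slide": [0,0,0],"twist": 0}]'

```text
time_s: 20.95
ee_pos: [0.5851, 0.0139, 0.1793]
tool_rot: [-0.7, 0.7, -0.102, 0.102]
ft_force: [-3.1, -1.6, 1.1]
width: 0.213
```

Call:
send_rows --targets '[{"grip": 0.018,"slide": [0.001,0,-0.0003],"twist": -0.35},{"grip": 0.018,"slide": [0,0,0],"twist": 0}]'

```text
time_s: 21.15
ee_pos: [0.5864, 0.0133, 0.1793]
tool_rot: [0.7, -0.7, 0.1, -0.1]
ft_force: [-0.5, -0.6, 0.1]
width: 0.215
```

```bash
python3 st.py
```

```text
t 21.15 th_yaw 0.1454240460840854 th_pos 0.12287223569073591 r 0.16397594565290502 (0.1641) loc xz [-0.0503 -0.156 ] F tool [-0.2906 -0.0629 -0.674 ] z 0.17933920114510493 0.01832582075989017
```

Call:
send_rows --targets '[{"grip": 0.018,"slide": [0.001,0,0],"twist": -0.3},{"grip": 0.018,"slide": [0,0,0],"twist": 0}]'

```text
time_s: 21.35
ee_pos: [0.5874, 0.0131, 0.1794]
tool_rot: [0.7, -0.7, 0.098, -0.098]
ft_force: [0.3, -0.2, 0.3]
width: 0.21
```

Call:
send_rows --targets '[{"grip": 0.018,"slide": [0.001,0,0],"twist": -0.3},{"grip": 0.018,"slide": [0,0,0],"twist": 0}]'

```text
time_s: 21.55
ee_pos: [0.5882, 0.0128, 0.1793]
tool_rot: [0.701, -0.701, 0.096, -0.096]
ft_force: [-0.0, 0.2, -0.4]
width: 0.212
```

```bash
python3 st.py
```

```text
t 21.55 th_yaw 0.1350025172292004 th_pos 0.11196021354672725 r 0.16338649036400502 (0.1641) loc xz [-0.0501 -0.1555] F tool [-0.0681  0.3607  0.1685] z 0.1793325069326409 0.01806962440796221
```

Call:
send_rows --targets '[{"grip": 0.018,"slide": [0.001,0,0],"twist": -0.3},{"grip": 0.018,"slide": [0,0,0],"twist": 0}]'

```text
time_s: 21.75
ee_pos: [0.5887, 0.0127, 0.1793]
tool_rot: [0.701, -0.701, 0.095, -0.094]
ft_force: [-3.8, 1.4, 1.3]
width: 0.213
```

Call:
send_rows --targets '[{"grip": 0.018,"slide": [0.001,0,0],"twist": -0.3},{"grip": 0.018,"slide": [0,0,0],"twist": 0}]'

```text
time_s: 21.95
ee_pos: [0.5891, 0.0125, 0.1792]
tool_rot: [0.701, -0.701, 0.093, -0.092]
ft_force: [-11.7, 2.7, 4.0]
width: 0.212
```

```bash
python3 st.py
```

```text
t 21.95 th_yaw 0.12431948205659041 th_pos 0.1063674176287055 r 0.16313472207030755 (0.1641) loc xz [-0.0514 -0.155 ] F tool [-12.0231  -3.9895  -0.3978] z 0.1792395029565801 0.018103419156756288
```

Call:
send_rows --targets '[{"grip": 0.018,"slide": [-0.002,0,0],"twist": 0},{"grip": 0.024,"slide": [-0.0035,0,0],"twist": 0},{"grip": 0.024,"slide": [0,0,0],"twist": 0},{"grip": 0.024,"slide": [0,0,0],"twist": 0},{"grip": 0.024,"slide": [0,0,0],"twist": 0}]'

```text
time_s: 22.45
ee_pos: [0.5847, 0.0137, 0.1793]
tool_rot: [-0.701, 0.701, -0.093, 0.093]
ft_force: [0.2, -0.5, 0.0]
width: 0.279
```

Call:
send_rows --targets '[{"grip": 0.024,"slide": [0,0,0],"twist": 0},{"grip": 0.024,"slide": [0,0,0],"twist": 0},{"grip": 0.024,"slide": [0,0,0],"twist": 0},{"grip": 0.024,"slide": [0,0,0],"twist": 0},{"grip": 0.024,"slide": [0,0,0],"twist": 0}]'

```text
time_s: 22.95
ee_pos: [0.5846, 0.0137, 0.1793]
tool_rot: [0.701, -0.701, 0.093, -0.093]
ft_force: [-0.4, -0.2, -0.3]
width: 0.281
```

```bash
python3 st.py; python3 look.py w11; python3 - <<'E'
from h import *
T=camT("wrist",toolT()); hx,hy,b,_=np.load("fit.npy")
for th in (.08,.13,.18):
    yb=np.array([-np.sin(b),np.cos(b),0]); xb=np.array([np.cos(b),np.sin(b),0])
    u=-yb*np.cos(th)-xb*np.sin(th);n=-xb*np.cos(th)+yb*np.sin(th)
    print(th,proj("wrist",np.array([hx,hy,.195])+.155*u+.054*n,T).round(1))
a=cv2.imread("pics/w11.png"); s=imaging.capture("scene")[110:300,290:470]
c=np.zeros((400,800,3),np.uint8);c[:,:500]=a[:,100:600];s=cv2.resize(s,None,fx=1.6,fy=1.6);c[:s.shape[0],505:505+s.shape[1]]=s
cv2.imwrite("pics/c5.png",cv2.convertScaleAbs(c,alpha=1.6,beta=15))
E
```

```text
t 22.95 th_yaw 0.12478377111027864 th_pos 0.13292641709256703 r 0.16462534300461779 (0.1641) loc xz [-0.0554 -0.155 ] F tool [-0.3711  0.2992 -0.2945] z 0.17931291005052277 0.02399876889528367
[[ 0.966  0.     0.26   0.585]
 [-0.26   0.     0.966  0.014]
 [-0.    -1.     0.     0.179]]
tray []
door_handle [{'at': [0.5045, 0.7095], 'p': 0.69}]
door_hinge []
contactor []
stop_pad []
0.08 [342.7 293.7]
0.13 [324.9 288.7]
0.18 [307.2 282.9]
```

View pics/c5.png

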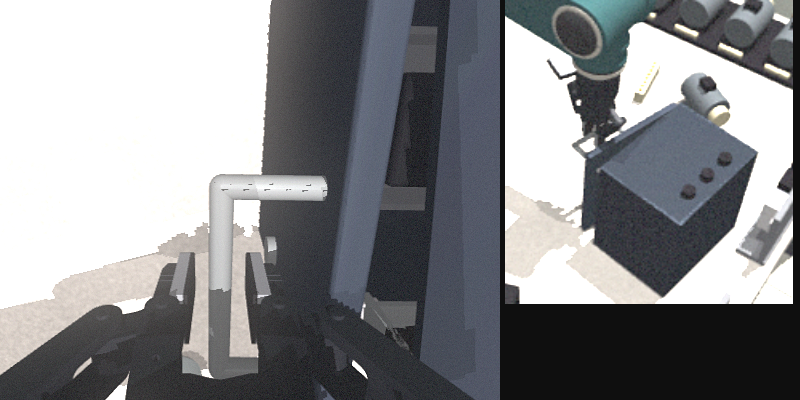

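Call:
send_rows --targets '[{"grip": 0.015,"slide": [0,0,0],"twist": 0},{"grip": 0.015,"slide": [-0.001,0,0],"twist": 0},{"grip": 0.015,"slide": [-0.001,0,0],"twist": 0.3},{"grip": 0.015,"slide": [-0.001,0,0.0003],"twist": 0.3},{"grip": 0.015,"slide": [-0.001,0,0.0003],"twist": 0.3}]'

```text
time_s: 23.8
ee_pos: [0.5814, 0.015, 0.1794]
tool_rot: [-0.7, 0.7, -0.098, 0.099]
ft_force: [8.0, -4.3, -3.1]
width: 0.176
```

Call:
send_rows --targets '[{"grip": 0.015,"slide": [-0.001,0,0.0003],"twist": 0.35},{"grip": 0.015,"slide": [-0.001,0,0.0003],"twist": 0.35},{"grip": 0.015,"slide": [-0.001,0,0.0003],"twist": 0.35}]'

```text
time_s: 24.1
ee_pos: [0.5782, 0.0172, 0.1793]
tool_rot: [0.699, -0.699, 0.105, -0.105]
ft_force: [0.2, -0.5, -0.2]
width: 0.175
```

Call:
send_rows --targets '[{"grip": 0.015,"slide": [-0.001,0,0.0003],"twist": 0.35},{"grip": 0.015,"slide": [-0.001,0,0.0003],"twist": 0.35}]'

```text
time_s: 24.3
ee_pos: [0.5764, 0.0183, 0.1793]
tool_rot: [-0.699, 0.699, -0.109, 0.109]
ft_force: [0.3, -0.9, -0.5]
width: 0.175
```

```bash
python3 st.py
```

```text
t 24.3 th_yaw 0.17154480701260308 th_pos 0.18958836820646718 r 0.16582023338260646 (0.1641) loc xz [-0.0574 -0.1556] F tool [ 0.5561  0.45   -0.7428] z 0.17933603702846151 0.014923681549276941
```

Call:
send_rows --targets '[{"grip": 0.015,"slide": [-0.0027,0,0.001],"twist": 1},{"grip": 0.015,"slide": [-0.004,0,0.0014],"twist": 1.5},{"grip": 0.015,"slide": [-0.0054,0,0.0019],"twist": 2},{"grip": 0.015,"slide": [-0.0067,0,0.0025],"twist": 2.5},{"grip": 0.015,"slide": [-0.008,0,0.003],"twist": 3}]'

```text
time_s: 24.8
ee_pos: [0.5552, 0.0374, 0.1794]
tool_rot: [0.686, -0.686, 0.17, -0.17]
ft_force: [2.7, 0.8, 0.9]
width: 0.175
```

Call:
send_rows --targets '[{"grip": 0.015,"slide": [-0.008,0,0.003],"twist": 3},{"grip": 0.015,"slide": [-0.008,0,0.003],"twist": 3},{"grip": 0.015,"slide": [-0.008,0,0.003],"twist": 3},{"grip": 0.015,"slide": [-0.008,0,0.003],"twist": 3},{"grip": 0.015,"slide": [-0.008,0,0.003],"twist": 3}]'

```text
time_s: 25.3
ee_pos: [0.5302, 0.0721, 0.1795]
tool_rot: [0.658, -0.658, 0.258, -0.259]
ft_force: [2.5, -0.1, -0.3]
width: 0.175
```

```bash
python3 st.py
```

```text
t 25.3 th_yaw 0.6103874694575855 th_pos 0.6187880508717205 r 0.16696268416929205 (0.1641) loc xz [-0.0562 -0.1571] F tool [1.8652 0.3346 1.6038] z 0.1794550389843648 0.014967401297472786
```

Call:
send_rows --targets '[{"grip": 0.015,"slide": [-0.008,0,0.0033],"twist": 3},{"grip": 0.015,"slide": [-0.008,0,0.0033],"twist": 3},{"grip": 0.015,"slide": [-0.008,0,0.0033],"twist": 3},{"grip": 0.015,"slide": [-0.008,0,0.0033],"twist": 3},{"grip": 0.015,"slide": [-0.008,0,0.003],"twist": 3}]'

```text
time_s: 25.8
ee_pos: [0.516, 0.1127, 0.1794]
tool_rot: [-0.619, 0.619, -0.342, 0.342]
ft_force: [1.1, -1.3, 0.3]
width: 0.175
```

Call:
send_rows --targets '[{"grip": 0.015,"slide": [-0.008,0,0.003],"twist": 3},{"grip": 0.015,"slide": [-0.008,0,0.003],"twist": 3},{"grip": 0.015,"slide": [-0.008,0,0.003],"twist": 3},{"grip": 0.015,"slide": [-0.008,0,0.003],"twist": 3},{"grip": 0.015,"slide": [-0.0067,0,0.0025],"twist": 2.5}]'

```text
time_s: 26.3
ee_pos: [0.5118, 0.1538, 0.1794]
tool_rot: [0.571, -0.571, 0.417, -0.418]
ft_force: [3.1, -1.5, 0.0]
width: 0.177
```

Call:
send_rows --targets '[{"grip": 0.015,"slide": [-0.0054,0,0.0019],"twist": 2},{"grip": 0.015,"slide": [-0.004,0,0.0014],"twist": 1.5},{"grip": 0.015,"slide": [-0.0027,0,0.001],"twist": 1},{"grip": 0.015,"slide": [0,0,0],"twist": 0},{"grip": 0.015,"slide": [0.0015,0,0],"twist": 0}]'

```text
time_s: 26.8
ee_pos: [0.5129, 0.1648, 0.1792]
tool_rot: [-0.555, 0.555, -0.439, 0.439]
ft_force: [0.1, -0.4, 0.2]
width: 0.176
```

Call:
send_rows --targets '[{"grip": 0.02,"slide": [0,0,0],"twist": 0},{"grip": 0.026,"slide": [0,0,0],"twist": 0},{"grip": 0.03,"slide": [0,0,0],"twist": 0},{"grip": 0.03,"slide": [0,0,0],"twist": 0}]'

```text
time_s: 27.2
ee_pos: [0.513, 0.1647, 0.1793]
tool_rot: [0.555, -0.554, 0.439, -0.439]
ft_force: [-0.6, 0.2, 0.1]
width: 0.351
```

```bash
python3 st.py; python3 look.py w12
```

```text
t 27.2 th_yaw 1.2007791994378056 th_pos 1.1921861016738236 r 0.16618484461460395 (0.1641) loc xz [-0.0533 -0.1574] F tool [-0.3706 -0.0965 -0.5253] z 0.17932038093450348 0.029974102414994402
[[ 0.23   0.     0.973  0.513]
 [-0.973  0.     0.23   0.165]
 [-0.    -1.     0.     0.179]]
tray []
door_handle [{'at': [0.5034, 0.7013], 'p': 0.62}]
door_hinge []
contactor []
stop_pad []
```

Lift straight up clear of the door, then verify the contactor.

Call:
send_rows --targets '[{"grip": 0.03,"slide": [0,-0.01,0],"twist": 0},{"grip": 0.03,"slide": [0,-0.025,0],"twist": 0},{"grip": 0.03,"slide": [0,-0.04,0],"twist": 0},{"grip": 0.03,"slide": [0,-0.04,0],"twist": 0},{"grip": 0.03,"slide": [0,-0.03,0],"twist": 0}]'

```text
time_s: 28.0
ee_pos: [0.513, 0.1648, 0.3279]
tool_rot: [0.555, -0.554, 0.438, -0.439]
ft_force: [0.4, 0.6, -1.1]
width: 0.348
```

Call:
send_rows --targets '[{"grip": 0.03,"slide": [0,0,-0.03],"twist": 0},{"grip": 0.03,"slide": [0,0,-0.04],"twist": 0},{"grip": 0.03,"slide": [0,0,-0.03],"twist": 0},{"grip": 0.03,"slide": [0,0,0],"twist": 0},{"grip": 0.03,"slide": [0,0,0],"twist": 0}]'

```text
time_s: 28.5
ee_pos: [0.4155, 0.1417, 0.3254]
tool_rot: [0.555, -0.554, 0.438, -0.439]
ft_force: [0.8, -0.5, 0.2]
width: 0.351
```

```bash
python3 look.py w13; python3 - <<'E'
from h import *
np.set_printoptions(precision=3,suppress=True)
hx,hy,b,_=np.load("fit.npy");T={n:camT(n) for n in("scene","top")};T["wrist"]=camT("wrist",toolT())
I={n:imaging.capture(n) for n in T}
M={n:{t:imaging.mark_of(t,n)[:2] for t in("contactor","tray","door_handle")} for n in T}
print(M)
for t in("contactor","tray","door_handle"):
    r=[ray(n,M[n][t][0]["at"],T[n]) for n in T if M[n][t] and M[n][t][0]["p"]>.5]
    if len(r)>1: print(t,*tri(r))
th=1.195;yb=np.array([-np.sin(b),np.cos(b),0]);xb=np.array([np.cos(b),np.sin(b),0])
u=-yb*np.cos(th)-xb*np.sin(th);n_=-xb*np.cos(th)+yb*np.sin(th);h=np.array([hx,hy,0])
tr=h+.0875*u-.032*n_+[0,0,.138];hd=h+.155*u+.054*n_+[0,0,.195]
print("expected tray",tr,"handle",hd)
for n in T:
    print(n,"tray",proj(n,tr,T[n])/[640,400],"handle",proj(n,hd,T[n])/[640,400])
    # predicted contactor top-face box if centred, and darkness there
    q=np.array([proj(n,tr+a*u+c*n_+[0,0,.066],T[n]) for a,c in((.02,.0225),(-.02,.0225),(-.02,-.0225),(.02,-.0225))])
    m=np.zeros(I[n].shape[:2],np.uint8);cv2.fillConvexPoly(m,q.round().astype(int),1)
    ok=(q>0).all() and (q<[640,400]).all(); g=cv2.cvtColor(I[n],cv2.COLOR_BGR2GRAY)
    if ok:
        x0,y0=q.min(0).astype(int)-14;x1,y1=q.max(0).astype(int)+14;sub=cv2.resize(g[max(y0,0):y1,max(x0,0):x1],(34,24),interpolation=cv2.INTER_AREA)
        print("top-face mean grey",cv2.mean(g,m)[0],"box",x0,y0,x1,y1);print("\n".join("".join(" .:-=+*#%@"[min(9,v//14)] for v in r) for r in sub))
E
```

```text
[[ 0.23   0.002  0.973  0.415]
 [-0.973  0.001  0.23   0.142]
 [-0.    -1.     0.002  0.325]]
tray []
door_handle [{'at': [0.5034, 0.149], 'p': 0.79}]
door_hinge []
contactor []
stop_pad []
{'scene': {'contactor': [{'at': [0.5672, 0.4848], 'p': 0.88}], 'tray': [{'at': [0.5666, 0.4805], 'p': 0.88}], 'door_handle': [{'at': [0.5531, 0.3808], 'p': 0.61}]}, 'top': {'contactor': [{'at': [0.4103, 0.444], 'p': 0.82}, {'at': [0.4114, 0.448], 'p': 0.52}], 'tray': [{'at': [0.4102, 0.4508], 'p': 0.62}], 'door_handle': [{'at': [0.3648, 0.5225], 'p': 0.78}, {'at': [0.3759, 0.3555], 'p': 0.62}]}, 'wrist': {'contactor': [], 'tray': [], 'door_handle': [{'at': [0.5037, 0.153], 'p': 0.79}]}}
contactor [0.601 0.094 0.137] [np.float64(0.0027798171543582054), np.float64(0.002779817154358132)]
tray [0.596 0.096 0.139] [np.float64(0.00030801814114455613), np.float64(0.00030801814114471844)]
door_handle [0.515 0.162 0.209] [np.float64(0.0007099373981784631), np.float64(0.0035843907468931695), np.float64(0.0031275679919050194)]
expected tray [0.601 0.097 0.138] handle [0.515 0.165 0.195]
scene tray [0.569 0.4
[... 1211 characters left out ...]
***+++*#**=-:#-:::::::
@@#+++:....-#%#*+=-:---=+*+===-:::
@@@+++-.-===-::-=-==-=*#@@#*#*****
@@@*++=..:--===---::::-%@@#%@@@@@@
@@@#+++:.:=--:::::::--.*@%@#@@@@@@
@@@@+++-..:-:-:--::---:.=+*#@@@@@@
@@@@*++=..::::---::----.-++#%@@@@@
@@@@#+++:..---::---::--.:++*#@@@@@
@@@@@+++-..:------:----:.+++#%####
@@@@@*++=..:--::-------- -++#+####
@@@@@#+++:..-------:::::.:++*+####
@@@@@@+++-..:--::.-=:=#+:.++*#+###
@@@@@@*++=..:.:=+++*+=-===+++#*###
@@@@@@*+++:.:+-===-=====+++#%%**##
@@%@@@#++*-..++====++++*#%@@%#++##
@@@%##%+++=..-+=+++@@@@%#+=---=+##
#%@@@@@%+++:.-++*%#*+=--=++******#
@@@@@@@@+++-.-=----=+***********##
@@@@@@@@+++=..:..:***************#
wrist tray [ 0.659 -0.047] handle [0.503 0.152]
```

```bash
python3 -c "
from h import *
s=readout.read_state();print(s['time_s'],s['ft_force'],s['joint_vel']);print(ticket.sign_off())"
```

```text
29.4 [-0.81403007 -0.40624075  0.24015979] [-0.00039704  0.00010842 -0.00048402 -0.00066695 -0.00066818 -0.0016174 ]
the job is handed in; nothing more can be done
None
```

The job is done and handed in at 29.4 s of the 72 s allowed; `sign_off` reports no verdict, so the result is not confirmed.

**What I did**
- **Contactor:** I set it upright in the door's tray and let go, with the door open at about 1.34 rad.
- **Closing:** I pushed the door shut by its handle. The push rose to about 7 N and dropped at the snap. I found the stop with about 12 N at the handle, then backed the fingers off.
- **Latched:** The door stayed shut by itself at about 0.13 rad for roughly 0.9 s, with the force reading near zero.
- **Opening:** It pulled through the catch at about 9 N. I left the door open at about 1.2 rad and lifted the gripper clear.

**Last checks**
- **Contactor position:** Two camera views put its underside at z = 0.137 m (tray floor 0.138 m) and about 5 mm or less from the tray centre. Its dark, level top shows inside the tray walls.
- **Robot:** It was at rest and touching nothing, with a force reading under 1 N.

**Checks that disagreed or were missing**
- **First grasp:** It sat about 8 mm too high because the last move had not settled, so I opened and gripped again lower.
- **Handle height:** The cameras put the handle about 14 mm too high (0.209 m against the stated 0.195 m), but its position in x and y agreed to 3 mm.
- **Final pictures:** I had used up my picture views by then, so the last check was numeric and from a coarse text rendering of the pictures.
- **Bystanders:** I did not re-measure them, but felt no unexpected contact.

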